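Latch the dry box down, break its lid seal and hold it ajar

ROBOT

A 7-joint arm with a two-finger parallel gripper is mounted at the origin on a cart in front of the work surface, level with it; the furniture and walls round the work are solid. World frame = base frame: x ahead of the robot, y to its left, z up, the work surface at z = 0. Lengths are in mm, angles in rad, forces in N, time in s.
With the tool pointing down it reaches from about 400 to 900 mm from the base axis. Payload 5.6 kg.
Tool frame: the origin (TCP) lies midway between the tips of the shut fingers; the grasp point (between the pads) lies 19 mm behind it; x points along the fingers, y is the direction in which the jaws open and shut, and the axes are right-handed (so a half turn about x gives the same grasp; the last joint's range is limited). The gripper opens to 92 mm and grips with 3 to 60 N. Pads are 20 mm wide; open, the fingers measure 128 mm over their backs; the gripper's body (75 mm by 189 mm) begins 69 mm behind the grasp point.
Start: joints at [-1.352, 0.468, -0.012, 1.603, 0.006, 1.071, -0.056], TCP at [168.274, 627.848, 214.592] pointing down, gripper open.
Joint ranges: [-2.53, 2.53], [-0.31, 2.02], [-1.57, 1.55], [0.28, 2.44], [-1.29, 4.43], [0.15, 1.84], [-2.92, 2.92]. Speed limits (rad/s): [2.57, 2.57, 3.14, 3.14, 3.14, 3.14, 3.14].

INTERFACE

Orientations are given as a rotation vector (axis times angle).
In Python, from cell import robot, grip, kin, viewer gives the robot as it stands. Calls block until the motion is done:
- robot.movep(position, orientation): joint-space move of the TCP to a pose.
- robot.servo_line(position, feed=150, rotation=None): straight line of the TCP; rotation=None keeps the orientation; feed is the mean speed in mm/s.
- robot.goto_joints(angles): joint-space move.
- grip(opening, newtons=None): opening from 0.0 (shut) to 1.0 (fully open); newtons is the grip in N (None keeps the last); returns when the fingers have stopped.
- robot.hold(seconds).
- kin.ik(position, orientation): joint angles nearest the present ones, or None.
- robot.observe(): the state.
- viewer.read_camera(name): name is "scene" or "side" or "wrist"; returns the picture (384x512x3 uint8, red, green, blue); there is no depth.
- viewer.camera_info(name): a dict with "camera_matrix" (3x3 intrinsics, pixels), "k1" (the pictures are not rectified: a ray, as slopes to the right and down, at radius r is drawn at 1 + k1 r^2 times it, then the intrinsics apply), "R" (3x3) and "t" (3): a world point X has camera coordinates R X + t. Camera axes: x right, y down, z forward; pixel columns grow to the right and rows downward; lengths in mm; the calibration is good to about 2 mm. A picture is of the moment at which its call begins: read the wrist's pose just before it. camera_info takes no time and is no camera call; for the wrist camera it gives the pose at the moment of the call.
A pose or a line that the arm cannot do raises robot.IKError and nothing moves.
- robot.job_done(): hands the job in, once; it reports no verdict.
Trained networks look in the newest picture that a camera, given by its name, has taken for a name from the list of things; names that differ only in an ending like _2 or _b are one class to them, and where a whole thing is asked for, a point or a joint stands for the part that bears it (a point fixed in the world has none). Each returns a list of dicts, best first, with "confidence" (0 to 1); they miss things now and then, are a little off and sometimes report something else, mostly with a low value. They report only what shows in the picture. A call takes as long as a camera call.
- viewer.silhouettes(name, camera): "mask" (384x512 bool, what is visible of it).
- viewer.pinpoint(name, camera): "at" ([x, y, z] in mm, in the coordinates of the camera as it stood for that picture, good to about 4 mm: a listed point, or the origin of a listed thing).
The state is a dict: "t": time; "joints": joint angles; "joint_velocities": joint speeds; "joint_torque": joint torques, N m; "tcp_pos": TCP position; "tcp_rot": TCP orientation; "contact_force": force on the tool from outside, world axes, zero at the start; "wrist_torque": the same for the moment, N m; "grip_width": opening from 0.0 (shut) to 1.0 (fully open).
Only numpy, scipy, OpenCV 4.12 (cv2) and the standard library are available. Lean on these libraries where they do the work, as an engineer would, in place of code of your own. Each camera call takes 0.05 s, during which the arm holds its last target.

TASK

The gasket of the blue dry box is stuck. Swing the yellow hold-down latch fully home into its brass keeper, so that it bars the box's foot, then pull the lid's orange handle up until the seal breaks and finish while holding the lid still and slightly ajar, its front edge about 2 cm open. Never throw the lid wide open or pull the box out of its nest, and leave the other things on the bench alone.

Things in the scene. Friction and masses are not known exactly. Their poses are not given: they have to be found in the camera images.
- box: blue box, 130 x 160 x 65 mm high, loose in the nest of a fixed plate (top 8 mm above the bench; rails up to 22 mm). Origin: centre of its underside. +x points from front to back (lid hinge), +y left, z up. Lid top is 75 mm above the origin. A foot lug 10 mm high sticks out 46 mm in front; the closed latch bar lies 2 mm above it. Box and lid: about 1 kg; unlatched, the box may come up with the lid.
- lid_handle (a point): middle of the orange lid handle, 20 mm above the lid's top. The handle is an upright block 24 mm (box x) by 18 mm (box y) by 32 mm high, 56 mm in front of the box's centre; lid shut, this point is 127 mm in front of and 28 mm above the hinge line. Pinch it from above across its 18 mm (fingers along box y). Axes as the lid's, parallel to the box's while shut.
- lid_hinge (a point): point in the middle of the lid's hinge line, which runs along box y, at the box's back edge, 67 mm above the box's underside.
- lid (a joint): lid angle, rad: 0 shut, grows as the handle rises (turns about box +y), up to 1.15; 0.14 rad is a 2 cm gap at the front edge. The stuck gasket holds it until the pull at the handle reaches about 16 N (straight up), then gives way at once: from about 0.04 rad on only some 1.5 N (the lid's weight and a little rubbing) are left. Let go, the lid falls shut.
- latch_pivot (a point): point on the latch's upright pivot axis, on the plate in front of the box, 25 mm above the bench.
- latch_peg (a point): on the axis of the latch's upright red peg (diameter 12 mm, free from 30 to 86 mm above the bench; this point at 65 mm), at the free end of the yellow bar, 115 mm from the pivot axis (bar 14 mm wide, 20 to 30 mm above the bench). Closed, it stands 35 mm in front of the box's front wall and 85 mm to box +y of its middle, 23 mm beyond the brass keeper (top at 38 mm).
- latch (a joint): latch angle, rad, about the vertical pivot: 0 fully home (bar along box +y, across the foot lug, in the keeper, against a stop); grows up to 1.4 as it opens, the peg swinging away from the box, counter-clockwise seen from above. Pivot friction is small (about 0.3 N at the peg) and keeps it where it is left.
- oil_bottle: small white squeeze bottle, 30 x 50 x 84 mm, origin under its centre; a bystander
- tool_handle: wooden file handle lying on the bench, 25 x 99 x 25 mm; a bystander
- compound_bar: green and cream bar of polishing compound, 39 x 89 x 32 mm; a bystander
- stone: reddish polishing stone stick lying on the bench, 12 x 100 x 6 mm; a bystander
- burr_dish: round white dish of burrs, 118 mm across, 36 mm high; a bystander

How it is judged (in metres and radians):
On the way, in this order (a step that is already met when the one before it is completed fails the run):
1. the latch is swung fully home in its keeper, with the lid still shut (value of joint latch below 0.05 rad and value of joint lid below 0.02 rad), for 0.2 s.
2. the seal is broken with the latch home: the lid is clear of the gasket (value of joint latch below 0.07 rad and value of joint lid above 0.07 rad), for 0.2 s.
At the end, for the whole second after the job is handed in: the lid is held still by the fingers (at least 1 N of contact) at 0.08 to 0.25 rad, that is 1.1 to 3.4 cm open at the front edge; the latch is home within 0.07 rad, and the box is still seated in its nest, within 12 mm of where it stood and level within 0.06 rad (value of joint lid between 0.08 and 0.25 rad and velocity of joint lid between -0.06 and 0.06 rad/s and contact force between the fingers and box above 1 N and value of joint latch below 0.07 rad and distance of box from where it was at the start of the episode below 0.012 m and angle between box's own z axis and vertical below 0.06 rad); the arm keeps its last pose, push and grip.
It fails at once if the lid is thrown wide open (beyond 0.45 rad) (value of joint lid above 0.45 rad).
It fails at once if the box is pulled out of its nest (moved more than 20 mm) (distance of box from where it was at the start of the episode above 0.02 m).
It fails at once if another thing on the bench is moved by more than 20 mm (distance of any of oil_bottle, tool_handle, compound_bar, stone, burr_dish from where it was at the start of the episode above 0.02 m).
It also fails if it takes over 42 s, if anything falls off the work surface, if the arm or the gripper's body presses on something with over 40 N, if the wrist force passes 120 N, or if a joint passes its speed limit or range.

## Working session

There is one attempt and no reset: what is moved stays moved. The work goes in short steps, each a Python script; the robot and the scene stay as the last script left them, time stands still between calls to the robot, and variables do not carry over. Pictures are saved under pics/ and viewed, and the job is handed in when it is done.

```bash
ls; mkdir -p pics; cat > h.py <<'E'
import numpy as np, cv2
from cell import robot, grip, kin, viewer
def snap(cam,fn):
    im=viewer.read_camera(cam); cv2.imwrite('pics/'+fn+'.png',cv2.cvtColor(im,cv2.COLOR_RGB2BGR)); return im
def toworld(at,info):
    R=np.array(info['R']);t=np.array(info['t']); return R.T@(np.array(at)-t)
def proj(X,info):
    c=np.array(info['R'])@np.array(X)+np.array(info['t']); s=c[:2]/c[2]; s=s*(1+info['k1']*(s@s)); K=np.array(info['camera_matrix']); return K[:2,:2]@s+K[:2,2]
E
python3 - <<'E'
from h import *
print(robot.observe())
for c in ['scene','side','wrist']:
    i=viewer.camera_info(c); snap(c,c+'0')
    for n in ['box','lid_handle','lid_hinge','latch_pivot','latch_peg']:
        for d in viewer.pinpoint(n,c)[:2]:
            print(c,n,round(d['confidence'],2),np.round(toworld(d['at'],i),1))
E
```

```text
pics
{'t': 0.0, 'joints': array([-1.35200376,  0.46834726, -0.01158943,  1.60361951,  0.00604149,
        1.07141094, -0.05631307]), 'joint_velocities': array([-0.00207503, -0.00068663,  0.00028663,  0.00141613,  0.00080897,
       -0.00109823,  0.00199525]), 'joint_torque': array([-6.34843764e-04, -5.20553577e+01, -1.32177392e-02, -2.43752092e+01,
       -5.67036727e-02,  1.71652558e-02,  1.63735240e-04]), 'tcp_pos': array([168.16462342, 627.26476013, 213.66148314]), 'tcp_rot': array([ 0.2041831 ,  1.56106731, -0.20693947]), 'contact_force': array([ 0.39719971, -0.42507747,  0.64007542]), 'wrist_torque': array([ 0.04169252,  0.00521206, -0.03720327]), 'grip_width': 0.9982434919532159}
scene box 0.68 [540.  356.5  10.1]
scene lid_handle 0.94 [484.5 328.6 102.6]
scene lid_handle 0.32 [540.5 360.1   9.4]
scene lid_hinge 0.59 [605.4 387.5  75.8]
scene latch_pivot 0.55 [461.  288.   24.9]
scene latch_peg 0.51 [348.7 302.6  65.3]
side box 0.66 [534.5 350.7   9.8]
side box 0.27 [ 5.601e+02 -2.186e+02  4.000e-01]
side lid_handle 0.65 [487.1 333.6 106.2]
side lid_hinge 0.73 [600.7 380.   79.5]
side latch_pivot 0.93 [453.9 286.1  22. ]
side latch_peg 0.49 [343.5 294.3  66.6]
```

View pics/scene0.png

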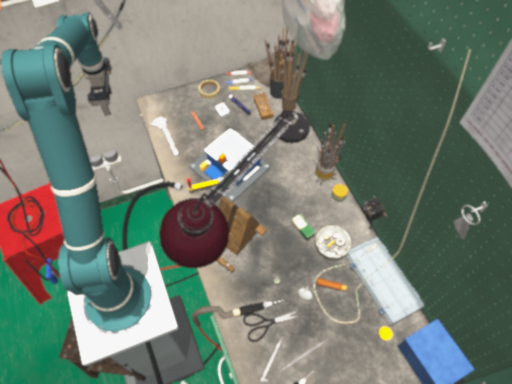

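View pics/side0.png

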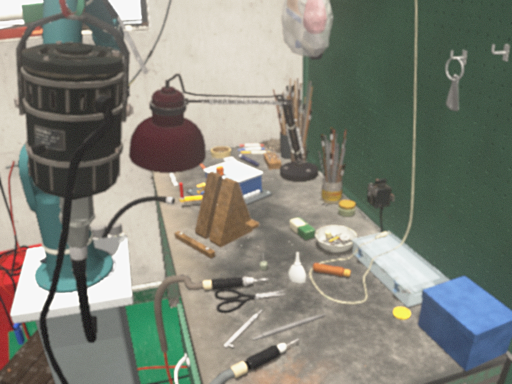

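View pics/wrist0.png

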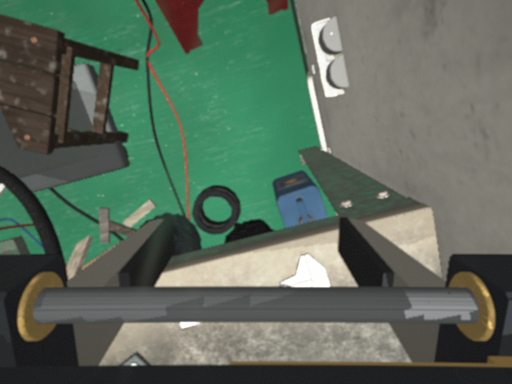

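```bash
cat >> h.py <<'E'
def ray(px,info):
    K=np.array(info['camera_matrix']); u=cv2.undistortPoints(np.array([[px]],float),K,np.array([info['k1'],0,0,0.]))[0,0]
    R=np.array(info['R']); o=-R.T@np.array(info['t']); d=R.T@np.array([u[0],u[1],1]); return o,d/np.linalg.norm(d)
def tri(rs):
    A=0;b=0
    for o,d in rs:
        P=np.eye(3)-np.outer(d,d); A=A+P; b=b+P@o
    x=np.linalg.solve(A,b); return x,[np.linalg.norm((np.eye(3)-np.outer(d,d))@(x-o)) for o,d in rs]
E
python3 - <<'E'
from h import *
S=viewer.camera_info('scene');D=viewer.camera_info('side')
for n,i in(('scene',S),('side',D)): print(n,ray((256,192),i),i['k1'],i['camera_matrix'][0])
for n,a,b in [('shade',(195,232),(168,145)),('shadetop',(206,200),(170,92)),('base',(295,128),(298,172)),('armend',(288,118),(283,97)),('wedgeTop',(228,198),(219,170))]:
    x,e=tri([ray(a,S),ray(b,D)]); print(n,x.round(),np.round(e,0))
for c,r in (('scene',(140,100,320,280)),('side',(120,130,330,280))):
    im=cv2.imread(f'pics/{c}0.png')[r[1]:r[3],r[0]:r[2]]; cv2.imwrite(f'pics/{c}0z.png',cv2.resize(im,None,fx=3.8,fy=3.8,interpolation=cv2.INTER_CUBIC))
E
```

```text
scene (array([ 231.60883333, -577.88452504, 1452.12862009]), array([ 0.20063915,  0.4638499 , -0.86289467])) -0.014938429545392727 [450.64446094   0.         258.3311271 ]
side (array([  199.18311466, -1173.8792558 ,   727.8942047 ]), array([ 0.24115342,  0.87324457, -0.42342526])) -0.13339629214574664 [477.07153178   0.         258.25475642]
shade [289. -33. 338.] [0. 0.]
shadetop [322. -23. 469.] [14. 14.]
base [815. 410.  20.] [9. 9.]
armend [677. 212. 369.] [0. 0.]
wedgeTop [437. 112. 193.] [5. 5.]
```

View pics/scene0z.png

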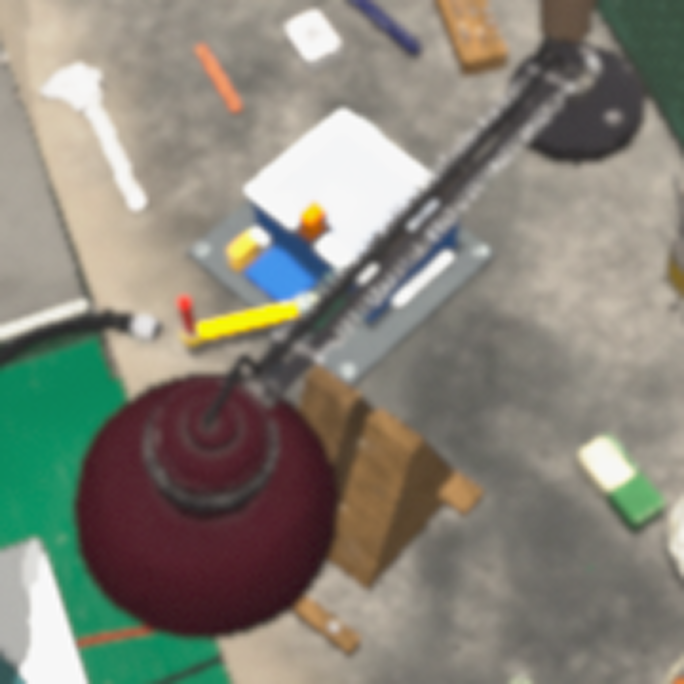

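View pics/side0z.png

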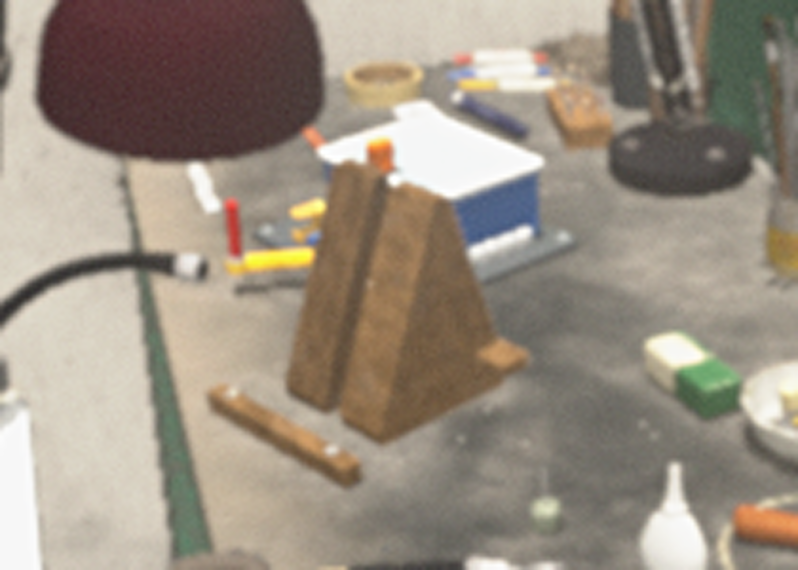

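```bash
cat >> h.py <<'E'
from scipy.spatial.transform import Rotation as Ro
def orient(phi):
    y=np.array([np.cos(phi),np.sin(phi),0]); x=np.array([0,0,-1.]); return Ro.from_matrix(np.c_[x,y,np.cross(x,y)]).as_rotvec()
E
python3 - <<'E'
from h import *
M=Ro.from_rotvec(robot.observe()['tcp_rot']).as_matrix(); print(M.round(2))
w=viewer.camera_info('wrist'); print('cam in tool', M.T@(-np.array(w['R']).T@w['t']-robot.observe()['tcp_pos']), (M.T@np.array(w['R']).T).round(2))
for phi in (114,-66,24,-156,84,-96,144,-36):
    for p in ([430,330,320],[485,330,84],[330,300,60],[380,392,60]):
        q=kin.ik(p,orient(np.radians(phi))); print(phi,p,None if q is None else np.round(q,2))
E
```

```text
[[ 0.    0.26  0.97]
 [-0.    0.97 -0.26]
 [-1.    0.    0.  ]]
cam in tool [-169.46522106   -1.03044053  -66.02588459] [[ 0.   -0.24  0.97]
 [ 1.    0.   -0.  ]
 [-0.    0.97  0.24]]
114 [430, 330, 320] [-0.75  0.19  0.04  1.74 -0.01  1.21  1.28]
114 [485, 330, 84] [-0.64  0.52 -0.02  1.86  0.02  0.76  1.32]
114 [330, 300, 60] [-0.77  0.38 -0.05  2.2   0.03  0.56  1.15]
114 [380, 392, 60] [-0.8   0.51 -0.08  1.96  0.06  0.67  1.08]
-66 [430, 330, 320] [-1.21  0.19  0.58  1.77 -0.11  1.21 -1.75]
-66 [485, 330, 84] [-1.06  0.57  0.53  1.89 -0.39  0.79 -1.47]
-66 [330, 300, 60] [-1.23  0.41  0.5   2.23 -0.35  0.58 -1.62]
-66 [380, 392, 60] [-1.25  0.54  0.49  1.99 -0.39  0.7  -1.66]
24 [430, 330, 320] [-0.98  0.19  0.31  1.76 -0.06  1.21 -0.24]
24 [485, 330, 84] [-0.86  0.53  0.27  1.87 -0.19  0.76 -0.07]
24 [330, 300, 60] [-1.02  0.38  0.24  2.21 -0.17  0.56 -0.23]
24 [380, 392, 60] [-1.02  0.51  0.2   1.98 -0.16  0.67 -0.3 ]
-156 [430, 330, 320] [-0.53  0.2  -0.21  1.73  0.05  1.21  2.8 ]
-156 [485, 330, 84] [-0.38  0.56 -0.36  1.84  0.26  0.79  2.69]
-156 [330, 300, 60] [-0.5   0.41
[... 403 characters left out ...]
2.26]
-96 [485, 330, 84] [-1.14  0.6   0.64  1.89 -0.48  0.81 -1.91]
-96 [330, 300, 60] [-1.31  0.43  0.59  2.23 -0.43  0.59 -2.08]
-96 [380, 392, 60] [-1.33  0.57  0.61  2.   -0.49  0.72 -2.1 ]
144 [430, 330, 320] [-0.68  0.19 -0.04  1.74  0.01  1.21  1.79]
144 [485, 330, 84] [-0.55  0.53 -0.14  1.85  0.1   0.77  1.77]
144 [330, 300, 60] [-0.68  0.39 -0.15  2.19  0.1   0.57  1.6 ]
144 [380, 392, 60] [-0.72  0.52 -0.17  1.96  0.14  0.68  1.53]
-36 [430, 330, 320] [-1.13  0.19  0.48  1.77 -0.09  1.21 -1.25]
-36 [485, 330, 84] [-1.    0.55  0.45  1.88 -0.33  0.78 -1.  ]
-36 [330, 300, 60] [-1.15  0.39  0.4   2.22 -0.28  0.57 -1.17]
-36 [380, 392, 60] [-1.18  0.53  0.4   1.99 -0.31  0.68 -1.21]
```

```bash
python3 - <<'E'
from h import *
k=0
for p in ([420,320,330],[380,360,300]):
    robot.movep(p,orient(np.radians(114)))
    i=viewer.camera_info('wrist'); snap('wrist',f'wrist1_{k}'); k+=1
    for n in ['box','lid_handle','lid_hinge','latch_pivot','latch_peg']:
        for d in viewer.pinpoint(n,'wrist')[:2]:
            print(n,round(d['confidence'],2),np.round(toworld(d['at'],i),1))
o=robot.observe(); print(o['t'],o['tcp_pos'],o['contact_force'])
E
```

```text
box 0.73 [539.7 354.7  11.1]
lid_handle 0.69 [489.8 325.9 102.8]
lid_hinge 0.77 [606.3 382.6  71.9]
latch_pivot 0.82 [464.1 283.   24.3]
latch_peg 0.82 [345.  294.4  64.6]
box 0.63 [539.6 349.3   9.1]
lid_handle 0.66 [487.6 326.5 102.5]
lid_hinge 0.53 [346.3 296.9  65.3]
latch_pivot 0.56 [461.6 284.7  22.3]
latch_peg 0.87 [347.1 295.5  63.6]
3.4 [380.89907413 359.51442394 300.4844272 ] [0.07123321 0.87413738 0.68005281]
```

View pics/wrist1_0.png

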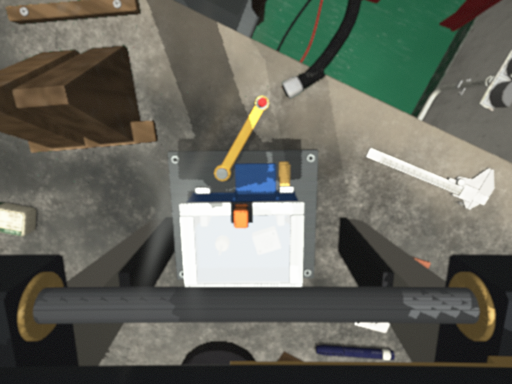

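View pics/wrist1_1.png

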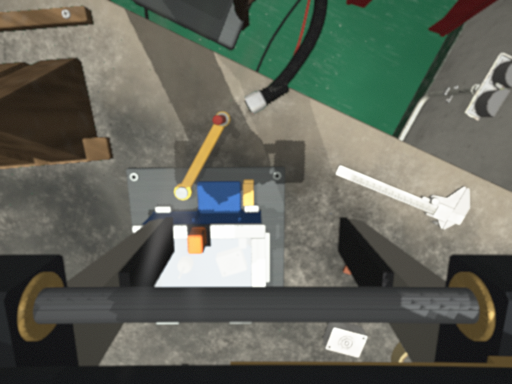

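```bash
python3 - <<'E'
from h import *
def winfo(p):  # analytic camera pose for wrist from current info shifted
    i=dict(viewer.camera_info('wrist')); R=np.array(i['R']); dp=np.array(p)-robot.observe()['tcp_pos']; i['t']=np.array(i['t'])-R@dp; return i
A=winfo([420,320,330]);B=viewer.camera_info('wrist');S=viewer.camera_info('scene');D=viewer.camera_info('side')
def T(n,*rs):
    x,e=tri(rs); print(n,x.round(1),np.round(e,1))
T('peg',ray((262,102),A),ray((219,119),B))
T('pivot',ray((222.5,173.5),A),ray((182,192.5),B))
T('handle',ray((241,214),A),ray((196,238),B))
T('hosetip',ray((288,90),A),ray((253,104),B))
T('hosetip+scene',ray((288,90),A),ray((253,104),B),ray((178,186),S),ray((170,200),D))
T('hose bend',ray((318,72),A),ray((290,86),B))
T('keeper',ray((285,166),A),ray((248,184),B))
for a,b in (((175,159),(311,157)),((182,273),(308,272))):
    P=[]
    for px in (a,b):
        o,d=ray(px,A); P.append(o+d*(8-o[2])/d[2])
    v=P[1]-P[0]; print(np.round(P,1),np.degrees(np.arctan2(v[1],v[0])))
E
```

```text
peg [347.7 294.5  73.3] [0.3 0.3]
pivot [458.5 283.5  48.9] [0.3 0.3]
handle [482.6 325.5 112.8] [0.2 0.2]
hosetip [314.4 323.3  -4.3] [0.4 0.4]
hosetip+scene [310.8 323.8  17.6] [5.6 4.1 4.4 5.4]
hose bend [261.8 364.  -84.6] [2.6 2.6]
keeper [413.3 360.3  43.5] [0.1 0.1]
[[476.  207.9   8. ]
 [389.  395.9   8. ]] 114.8214759067576
[[650.4 285.7   8. ]
 [563.5 476.5   8. ]] 114.46392635208636
```

```bash
python3 - <<'E'
from h import *
P=np.array([460.5,284.5]); psi=114.6
def pose(th,gap,z):  # th latch angle deg
    a=np.radians(psi+th); u=np.array([np.cos(a),np.sin(a)]); tr=np.array([u[1],-u[0]])
    c=P+115*u-tr*(16+gap); return [c[0],c[1],z],orient(a)
grip(0.0,20)
p,r=pose(60,14,150); robot.movep(p,r)
p,r=pose(60,14,43); robot.servo_line(p,100)
o=robot.observe(); print(o['t'],o['tcp_pos'],o['contact_force'],o['grip_width'])
f0=o['contact_force']
for th in (58,50,42,34,26,18,12,8):
    p,r=pose(th,0,43); robot.servo_line(p,70,r); o=robot.observe(); print(th,o['contact_force']-f0)
th=8
while th>-4:
    th-=0.7; p,r=pose(th,0,43); robot.servo_line(p,30,r); o=robot.observe(); df=o['contact_force']-f0
    print(round(th,1),df.round(1))
    if np.linalg.norm(df[:2])>6: break
snap('scene','scene2'); i=viewer.camera_info('wrist'); snap('wrist','wrist2')
for d in viewer.pinpoint('latch_peg','wrist'): print(d['confidence'],toworld(d['at'],i))
print(robot.observe()['t'])
E
```

```text
7.0083 [343.55052565 265.78609353  43.46683508] [ 0.57246404 -0.53652917  0.03700561] 0.00534768230835752
58 [-1.41996126 -0.23077347  0.17279375]
50 [-0.52597169  0.07591023 -0.25777905]
42 [-0.54362599 -0.46714161  0.43825893]
34 [-0.91197022  0.51170075  0.33352626]
26 [-0.79813769 -0.17617416  0.01335069]
18 [-0.62661772  0.6238468  -0.01097571]
12 [-0.7199441   0.99222032  0.18244161]
8 [-1.20536801  0.15743423 -0.57289544]
7.3 [-0.1  0.2  0.3]
6.6 [-0.1 -0.5  0.3]
5.9 [-0.1 -0.1 -0.1]
5.2 [-0.7  0.9 -0.2]
4.5 [-0.9  0.8  0.6]
3.8 [-0.9  0.6 -0.1]
3.1 [-1.   0.9 -0.5]
2.4 [-1.2  0.1 -0.9]
1.7 [ 0.  -0.2 -0.3]
1.0 [-0.3  1.4  0.2]
0.3 [-2.  -0.8  0.8]
-0.4 [-5.6 -2.7  3. ]
13.075
```

View pics/wrist2.png

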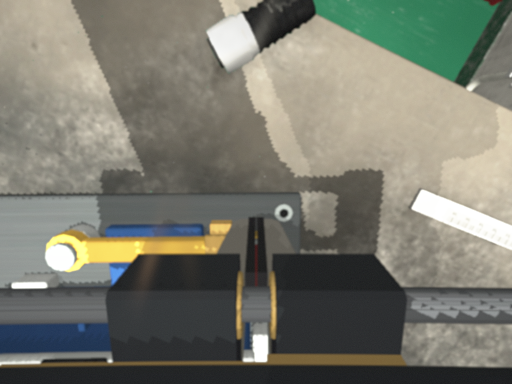

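```bash
python3 - <<'E'
from h import *
bx=np.array([np.cos(np.radians(24.6)),np.sin(np.radians(24.6)),0])
o=robot.observe(); p=o['tcp_pos']
robot.servo_line(list(p-12*bx),60)
robot.servo_line(list(p-12*bx+[0,0,130]),150)
grip(0.55,40)
R0=orient(np.radians(114.6))
q=np.array([487,328.5,190])-15*bx
robot.movep(list(q),R0)
i=viewer.camera_info('wrist'); snap('wrist','wrist3')
for n in ['lid_handle','latch_pivot','latch_peg','box']:
    for d in viewer.pinpoint(n,'wrist')[:1]: print(n,round(d['confidence'],2),np.round(toworld(d['at'],i),1))
snap('scene','scene3')
S=viewer.camera_info('scene')
for n in ['lid_handle','latch_pivot','latch_peg']:
    for d in viewer.pinpoint(n,'scene')[:1]: print(n,round(d['confidence'],2),np.round(toworld(d['at'],S),1))
print(robot.observe()['t'],robot.observe()['tcp_pos'])
E
```

```text
lid_handle 0.79 [488.3 324.8 101.3]
latch_pivot 0.93 [462.  282.5  26. ]
latch_peg 0.72 [412.7 387.5  64.2]
box 0.93 [540.9 352.3  10.3]
lid_handle 0.62 [486.  330.3 104.6]
latch_pivot 0.9 [459.2 285.5  22.4]
latch_peg 0.6 [411.6 394.7  66.6]
16.2833 [472.9384971  322.68777936 189.96814278]
```

View pics/wrist3.png

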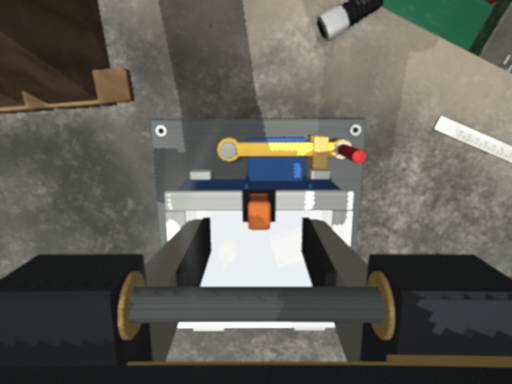

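The wrist picture shows the yellow bar level across the foot lug and in the keeper at about (320,150). The orange handle at (259,211) sits midway between the fingers. Next I grasp the handle.

```bash
python3 - <<'E'
from h import *
R0=orient(np.radians(114.6))
robot.servo_line([487,327.8,120],120,R0)
f0=robot.observe()['contact_force']
robot.servo_line([487,327.8,88],50,R0)
print((robot.observe()['contact_force']-f0).round(1))
grip(0.0,45)
o=robot.observe(); print(o['t'],o['tcp_pos'],o['grip_width']*92,(o['contact_force']-f0).round(1))
snap('wrist','wrist4'); snap('side','side4')
E
```

```text
[-0.6 -0.3 -0.9]
18.4167 [486.55606572 328.73579614  88.1756942 ] 17.38422517742869 [-1.3  1.5  2.2]
```

View pics/wrist4.png

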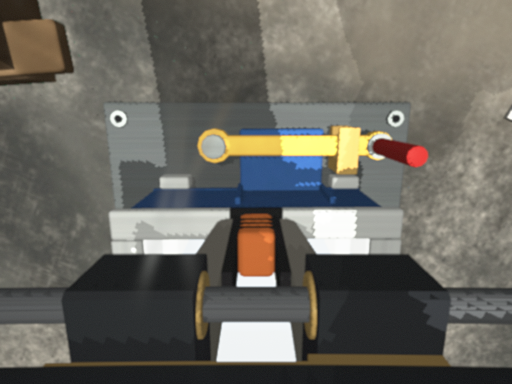

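The fingers hold the orange handle at (256,245), and the grip width is 17.4 mm against the handle's 18 mm. I now pull along the hinge arc.

```bash
python3 - <<'E'
from h import *
a=np.radians(24.6); bx=np.array([np.cos(a),np.sin(a),0]); by=np.array([-np.sin(a),np.cos(a),0])
R0=Ro.from_rotvec(orient(np.radians(114.6)))
o=robot.observe(); p0=o['tcp_pos']; f0=o['contact_force']
H=np.array([487,328,103])+127*bx-[0,0,28]
np.savez('pull.npz',p0=p0,H=H)
for th in [.005,.01,.015,.02,.025,.03,.035,.04,.05,.06,.07,.08,.09,.1,.11,.12,.13,.14,.15]:
    r=Ro.from_rotvec(by*th); p=H+r.apply(p0-H)
    robot.servo_line(list(p),15,(r*R0).as_rotvec())
    o=robot.observe(); f=o['contact_force']-f0; print(th,f.round(1),(o['tcp_pos']-p).round(1),round(o['grip_width']*92,1))
    if f[2]<-45: break
robot.hold(.3)
i=viewer.camera_info('wrist'); snap('wrist','wrist5')
for d in viewer.pinpoint('lid_handle','wrist')[:1]: print(d['confidence'],toworld(d['at'],i))
for d in viewer.pinpoint('box','wrist')[:1]: print(d['confidence'],toworld(d['at'],i))
snap('side','side5');snap('scene','scene5')
print(robot.observe()['t'])
for c in ('scene','side'):
    r={'scene':(140,100,320,240),'side':(180,130,300,220)}[c]
    im=cv2.imread(f'pics/{c}5.png')[r[1]:r[3],r[0]:r[2]]; cv2.imwrite(f'pics/{c}5z.png',cv2.resize(im,None,fx=4,fy=4,interpolation=cv2.INTER_CUBIC))
E
```

```text
0.005 [ 1.5 -0.8 -1.3] [-0.1 -0.  -0.1] 17.8
0.01 [ 0.2 -0.5 -2.3] [-0.  -0.  -0.1] 17.6
0.015 [ 0.7 -0.7 -3.3] [-0.1 -0.1 -0.2] 17.6
0.02 [ 1.3 -1.  -6.6] [-0.1 -0.1 -0.3] 18.1
0.025 [ 2.5  0.7 -7.5] [ 0.  -0.1 -0.3] 17.6
0.03 [ 2.  -1.3 -9.1] [ 0.  -0.3 -0.2] 17.5
0.035 [ 2.2 -1.  -8.9] [-0.1 -0.4 -0.1] 17.5
0.04 [  3.3  -2.3 -10.6] [-0.3 -0.4 -0.3] 18.0
0.05 [-3.7 -5.6 -1.2] [-1.1 -0.9  0.4] 17.9
0.06 [-3.3 -5.5  0.5] [-0.9 -0.7  0.7] 17.7
0.07 [-3.  -5.5  0.7] [-0.7 -0.6  0.7] 17.6
0.08 [-4.1 -5.5  1. ] [-0.5 -0.5  0.6] 17.7
0.09 [-2.7 -6.1  0.9] [-0.3 -0.3  0.7] 18.0
0.1 [-3.7 -5.2  0.7] [-0.2 -0.3  0.6] 17.5
0.11 [-2.5 -6.2  0.6] [-0.  -0.2  0.6] 17.8
0.12 [-3.6 -6.3 -0.6] [ 0.1 -0.1  0.6] 17.7
0.13 [-3.  -5.9  1.4] [ 0.1 -0.1  0.6] 17.5
0.14 [-3.8 -5.5  1.9] [ 0.1 -0.1  0.6] 18.1
0.15 [-2.2 -5.4  0.3] [ 0.1 -0.1  0.6] 17.7
0.62 [493.55014436 328.39709258 124.7766051 ]
0.56 [539.86221725 352.19982804  11.53627797]
23.8167
```

View pics/wrist5.png

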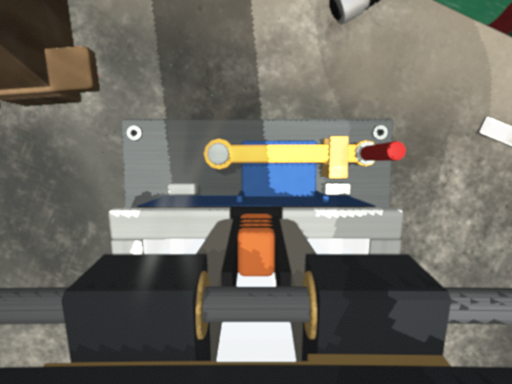

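View pics/scene5z.png

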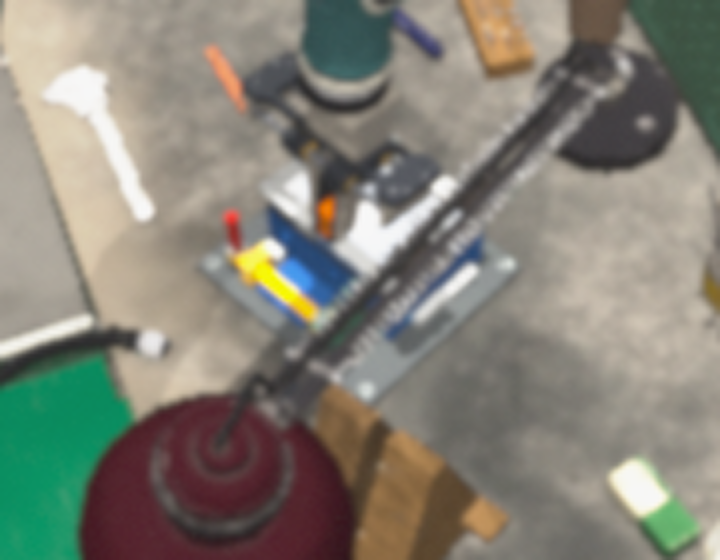

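View pics/side5z.png

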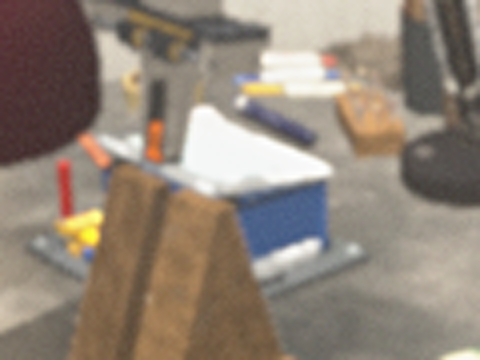

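The lid still looks the same from the tool: the handle stays at (256,245) and the lid edge at row 209, while the plate has dropped away. So the lid followed the tool by 0.15 rad without slipping. One last check for stillness and for the latch and bystanders.

```bash
python3 - <<'E'
from h import *
robot.hold(.3)
o=robot.observe(); R0=Ro.from_rotvec(orient(np.radians(114.6)))
print('rot',(Ro.from_rotvec(o['tcp_rot'])*R0.inv()).magnitude(), abs(o['joint_velocities']).max(), o['contact_force'],o['grip_width']*92)
i=viewer.camera_info('wrist'); viewer.read_camera('wrist'); P={}
for n in ['latch_pivot','latch_peg','box','lid_handle']:
    for d in viewer.pinpoint(n,'wrist')[:1]: P[n]=toworld(d['at'],i); print(n,round(d['confidence'],2),P[n].round(1))
S=viewer.camera_info('scene'); viewer.read_camera('scene')
for n in ['compound_bar','stone','box','lid_handle']:
    for d in viewer.pinpoint(n,'scene')[:1]: print(n,round(d['confidence'],2),toworld(d['at'],S).round(1))
robot.job_done()
E
```

```text
rot 0.15167812715986248 0.0015646199427625572 [-5.00852475 -3.28391497  2.25402076] 17.21683961580297
latch_pivot 0.76 [461.8 283.9  20.4]
latch_peg 0.69 [412.6 386.6  65.1]
lid_handle 0.62 [491.9 327.4 120.8]
compound_bar 0.68 [663.8  -0.   -3.4]
stone 0.44 [474.4 610.6   2.9]
box 0.71 [540.  356.3  11.4]
lid_handle 0.57 [490.5 333.4 120.6]
the job is handed in; nothing more can be done
```

I swung the latch home with the closed fingers, broke the seal by pulling the handle along the hinge arc, and handed the job in while still holding the lid ajar.

**What the last checks showed**
- **Latch:** pushing it in, the force rose to about 6 N within 0.01 rad of the predicted home angle. Afterwards the networks put the bar within about 0.5° of parallel to box y, and the wrist picture shows it in the keeper. In the final check, with the lid open, it read about 0.01 rad off.
- **Seal:** it gave way at about 0.045 rad of tool travel. The reading peaked at about 11 N in the samples I took between steps, which is below the 16 N in the text. The true peak probably fell between two samples.
- **Lid:** the tool ended turned 0.152 rad from its shut pose, and the handle looked the same in the wrist picture before and after the pull, so it did not slip. The handle's height (121 mm, against 103 mm shut) suggests about 0.14 rad, or roughly 2 cm open. The arm was still, with the 45 N grip set.
- **Box:** its network position stayed within about 1 mm of the first scene-camera reading.

**What did not agree or was not checked**
- The networks read the box about 2–3 mm too high (10–11 mm, against a plate top of 8 mm), but they did so before the pull as well.
- About 6 N of sideways force remained at the handle from a small mismatch in my arc.
- I did not measure the box's tilt directly.
- I have no start-to-end position comparison for the bystanders. At the end I located only the compound bar and the stone. Nothing in the force readings or pictures suggested that any of them was touched.

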